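# Zero the laser power meter and store a reading

### The arm

A 6-joint arm with a two-finger parallel gripper is mounted at the origin on the work surface. World frame = base frame: x ahead of the robot, y to its left, z up, the work surface at z = 0. Lengths are in m, angles in rad, forces in N, time in s.
With the tool pointing down it reaches from about 0.325 to 0.85 m from the base axis. Payload 15.5 kg.
Tool frame: the origin (TCP) lies between the finger pads; the fingertips stand 8 mm ahead of it and the grasp point (between the pads) lies 11 mm behind it; z points along the fingers, y is the line along which they close (so a half turn about z gives the same grasp; the last joint's range is limited). The gripper opens to 91 mm and grips with 3 to 60 N. Pads are 32 mm wide; open, the fingers measure 118 mm over their backs; the gripper's body (76 mm by 178 mm) begins 60 mm behind the grasp point.
Start: joints at [1.067, 0.494, 1.345, -0, 1.302, -0.096], TCP at [0.248, 0.574, 0.222] pointing down, gripper open.
Joint ranges: [-2.91, 2.91], [-0.82, 2.16], [0.22, 2.67], [-1.22, 4.37], [0.12, 2.79], [-3.08, 3.08]. Speed limits (rad/s): [1.89, 1.89, 2.57, 3.01, 3.01, 3.01].

### API

Orientations are given as a unit quaternion [x, y, z, w].
In Python, from cell import readout, camera, camera_model, ctrl, models gives the robot as it stands. The module is installed in compiled form; this text tells all that it offers.
- The arm moves only by the tool arm_command, never from a script. Its argument "steps" is text: rows parted by semicolons, each of 4 numbers parted by spaces: the shift along the world's x, y, z in m, then the turn about the world's z in degrees. A call has 1 to 10 rows; each row is the pose to reach, as a shift and turn from the pose commanded when the call began; what a row does not reach only later rows make up. A row lasts 1/8 s, in which the tool goes at most 62.5 mm and 10.7 degrees, less where a joint would pass 70% of its speed; a pose out of reach is approached as far as the arm can. A call with a gripper value outside its range is refused whole. "jaw" is the closure, from 0 (fully open) to 1 (shut), set as the call begins (left out, the last holds). The fingers move at their own pace and stop on an object; the grip force is fixed at half the most. Time passes only in rows, so rows that repeat a pose let the fingers close. It gives the time, the measured TCP pose, the force, the opening and the grip force at its end, in the units of the state.
- readout.sense(): the state, without advancing time (a new reading comes with each control period).
- camera(name): name is "scene" or "side" or "wrist"; returns the picture (480x640x3 uint8, blue, green, red); there is no depth.
- camera_model(name): a dict with "mtx" (3x3 intrinsics, pixels), "world_to_cam" (4x4, takes a point from world to camera coordinates). Camera axes: x right, y down, z forward; pixel columns grow to the right and rows downward; lengths in m; the calibration is good to about 2 mm. The wrist camera is an equidistant fisheye: a pixel r from the principal point sees the ray r / f radians off the axis. A picture is of the moment at which its call begins: read the wrist's pose just before it. camera_model takes no time and is no camera call; for the wrist camera it gives the pose at the moment of the call.
- ctrl.hand_in(): hands the job in; it is judged then, once.
Trained networks look in the newest picture that a camera, given by its name, has taken for a name from the list of things; names that differ only in an ending like _2 or _b are one class to them, and where a whole thing is asked for, a point or a joint stands for the part that bears it (a point fixed in the world has none). Each returns a list of dicts, best first, with "confidence" (0 to 1); they miss things now and then, are a little off and sometimes report something else, mostly with a low value. They report only what shows in the picture. A call takes as long as a camera call.
- models.trace(camera, name): "mask" (480x640 bool, what is visible of it) and "rect" ([left, top, right, bottom] in pixels, round what is visible of it).
The state is a dict: "time": time; "joint_pos": joint angles; "joint_velocities": joint speeds; "joint_efforts": joint torques, N m; "ee_pos": TCP position; "eef_rot": TCP orientation; "ft_force": force on the tool from outside, world axes, zero at the start; "moment": the same for the moment, N m; "finger_gap": opening from 0.0 (shut) to 1.0 (fully open); "grasp_force": force on a finger pad.
Only numpy, scipy, OpenCV 4.12 (cv2) and the standard library are available. Lean on these libraries where they do the work, as an engineer would, in place of code of your own. Each camera call takes 0.05 s, during which the arm holds its last target. There are 200 camera calls.

### The job

Take a zeroed power reading on the optics bench, touching lightly and in this order: press the raised, ribbed half of the paddle on the shutter's control box fully down to shut off the beam, press the meter's big round zero key and let it come back up, press the smooth half of the paddle fully down to open the shutter again, and then press the meter's long bar-shaped store key and let it come back up. Press nothing hard, leave the three small keys alone, and do not pick up or shift anything: the meter, the box and the parts lying about stay where they are.

Things in the scene. Friction and masses are not known exactly. Their poses are not given: they have to be found in the camera images.
- meter: The power meter: a loose instrument 160 (its x) x 220 (its y) x 40 mm high on rubber feet, 1.3 kg, with a dark display housing up to 84 mm high along its far (+x) half. Origin at the centre of its underside; +x points from keypad to display. Keypad: a row of keys along y at x = -42 mm: big round key at y = +72, three small square keys (11 mm, 4 mm proud) around y = 0, long bar key at y = -72 mm.
- zero_key_top (a point): Centre of the top face of the meter's zero key, the one big round key (24 mm across, top 50 mm above the table, 10 mm proud of the keypad). It moves with the key. The key is pressed straight down: travel 8 mm, 1 N at first, 4.4 N at 3 mm, where it acts, 10 N at the hard stop; it springs back.
- zero_key (a joint): How far the zero key is down: 0 released, 0.008 m at its stop. It counts as pressed from about 0.003.
- store_key_top (a point): Centre of the top face of the meter's store key, the one long bar key (20 mm x 40 mm, long along the meter's y, top 50 mm above the table, 10 mm proud). It moves with the key. Travel and forces as for the zero key.
- store_key (a joint): How far the store key is down: 0 released, 0.008 m at its stop. It counts as pressed from about 0.003.
- switch_box: The shutter's control box: a loose aluminium box 120 (its x) x 90 x 48 mm high, 0.8 kg. Origin at the centre of its underside, z up. In the middle of its lid is a black paddle rocker switch, 64 mm long (along x), 32 mm wide, in a dark bezel (rim 52 mm above the table). It rocks about a level axis along the box's y through its middle, 54 mm above the table.
- ribbed_half (a point): On the face of the paddle, at the middle of its ribbed half (three grey cross ribs 1 mm high), 20 mm from the pivot towards the box's +x. It moves with the paddle: 64 mm above the table when this half is raised, 58 mm when it is fully down. Pressing this half down closes the beam shutter.
- smooth_half (a point): On the face of the paddle, at the middle of its plain, smooth half, 20 mm from the pivot towards the box's -x; heights as for the ribbed half. Pressing this half down opens the beam shutter.
- paddle (a joint): Angle of the paddle, whose face is a shallow V of two 32 mm halves: the half that is down lies level, 58 mm above the table, and the other slopes up to 68 mm at its end. 0 = shutter open (smooth half down; so it starts), 0.32 rad = shutter closed (ribbed half down). It turns against friction (about 2 N) and stays where left; its soft rubber surround gives 0.3 mm per newton.
- small_key0 (a joint): One of the meter's three small square keys (0 = next to the zero key, 2 = next to the store key): 0 released, 0.003 m down. Not to be pressed.
- small_key1 (a joint): One of the meter's three small square keys (0 = next to the zero key, 2 = next to the store key): 0 released, 0.003 m down. Not to be pressed.
- small_key2 (a joint): One of the meter's three small square keys (0 = next to the zero key, 2 = next to the store key): 0 released, 0.003 m down. Not to be pressed.
- lens_tube: Bystander: black lens tube standing up, 35 mm across, 42 mm high; origin at the middle of its underside. Leave it where it is.
- clamp_fork: Bystander: flat steel clamping fork 75 x 32 mm, 9 to 13 mm high; origin at the middle of its underside. Leave it where it is.
- mirror_mount: Bystander: black square mirror mount on a steel pedestal, 110 mm high; origin at the middle of its underside. Leave it where it is.
- post_holder: Bystander: black post holder with a steel post, 52 mm across the foot, 85 mm high; origin at the middle of its underside. Leave it where it is.
- vial: Bystander: small clear jar with a white lid, 38 mm across, 62 mm high; origin at the middle of its underside. Leave it where it is.
- optic_case: Bystander: white optic case 56 x 56 x 26 mm; origin at the middle of its underside. Leave it where it is.
- driver: Bystander: screwdriver lying flat, 160 mm long. Leave it where it is.
- bracket: Bystander: small aluminium angle bracket 50 x 40 x 50 mm; origin at the middle of its underside. Leave it where it is.

How it is judged:
On the way, in this order (a step that is already met when the one before it is completed fails the run):
1. the paddle's ribbed half is pressed down: shutter closed (value of joint paddle above 0.25 rad), for 0.1 s.
2. the zero key is pressed with the shutter closed (value of joint zero_key above 0.003 m and value of joint paddle above 0.25 rad), for 0.04 s.
3. the zero key is released and the paddle's smooth half is pressed down: shutter open again (value of joint zero_key below 0.001 m and value of joint paddle below 0.07 rad), for 0.1 s.
4. the store key is pressed with the shutter open (value of joint store_key above 0.003 m and value of joint paddle below 0.07 rad), for 0.04 s.
At the end, for the whole second after the job is handed in: The paddle is back with its smooth half down (within 0.07 rad), both keys are up (within 1 mm), the meter and the box stand level and at rest, and they and all bystanders are within 20 mm of where they began (all of step 3 and value of joint store_key below 0.001 m and linear speed of each of meter, switch_box below 0.01 m/s and angle between each of meter, switch_box's own z axis and vertical below 0.05 rad and distance of each of meter, switch_box, lens_tube, clamp_fork, mirror_mount, post_holder, vial, optic_case, driver, bracket from where it was at the start of the episode below 0.02 m); the robot touches nothing.
It fails at once if the zero key is pressed while the shutter is not closed (value of joint zero_key above 0.002 m and value of joint paddle below 0.22 rad).
It fails at once if the store key is pressed while the shutter is not open (value of joint store_key above 0.002 m and value of joint paddle above 0.1 rad).
It fails at once if one of the small keys is pressed (value of joint any of small_key0, small_key1, small_key2 above 0.0015 m).
It fails at once if the meter or the control box is pressed with more than 20 N (contact force between any of the fingers, the arm and meter above 20 N or contact force between any of the fingers, the arm and switch_box above 20 N).
It fails at once if anything is picked up, tipped over or moved more than 20 mm (the meter and the box: lifted more than 8 mm or tilted more than 0.15 rad) (distance of any of meter, switch_box, lens_tube, clamp_fork, mirror_mount, post_holder, vial, optic_case, driver, bracket from where it was at the start of the episode above 0.02 m or height (world z) of any of meter, switch_box above 0.008 m or angle between any of meter, switch_box's own z axis and vertical above 0.15 rad).
It also fails if it takes over 64 s, if anything falls off the work surface, if the arm or the gripper's body presses on something with over 40 N, if the wrist force passes 120 N, or if a joint passes its speed limit or range.

## Working session

There is one attempt and no reset: what is moved stays moved. The work goes in short steps, Python scripts to look and compute and a tool call to move; the robot and the scene stay as the last step left them, time stands still between calls to the robot, and variables do not carry over. Pictures are saved under pics/ and viewed, at most 12 in all, crops included, and the job is handed in when it is done.

Besides the shell and the picture viewer there is one more tool, called after "Request:" as name(argument=value, ...) on one line, values as JSON. arm_command: Moves the arm, as the interface text tells. Its arguments: {"type":"object","properties":{"steps":{"type":"string"},"jaw":{"type":"number"}},"required":["steps"]}

```bash
mkdir -p pics; cat > h.py <<'E'
import numpy as np, cv2
from cell import readout, camera, camera_model, ctrl, models
def ray(cam,u,v):
    m=camera_model(cam);K=np.array(m["mtx"]);T=np.array(m["world_to_cam"])
    x=(u-K[0,2])/K[0,0];y=(v-K[1,2])/K[1,1]
    if cam=="wrist":
        r=np.hypot(x,y);d=np.array([x/r*np.sin(r),y/r*np.sin(r),np.cos(r)]) if r>0 else np.array([0,0,1.])
    else: d=np.array([x,y,1.])
    return -T[:3,:3].T@T[:3,3], T[:3,:3].T@d
def at(cam,u,v,z):
    o,d=ray(cam,u,v);return (o+d*(z-o[2])/d[2])[:2]
def proj(cam,p):
    m=camera_model(cam);K=np.array(m["mtx"]);T=np.array(m["world_to_cam"])
    c=T[:3,:3]@np.array(p)+T[:3,3]
    if cam=="wrist":
        t=np.arctan2(np.hypot(c[0],c[1]),c[2]);s=t/max(np.hypot(c[0],c[1]),1e-9);x,y=c[0]*s,c[1]*s
    else: x,y=c[:2]/c[2]
    return K[0,0]*x+K[0,2],K[1,1]*y+K[1,2]
E
python3 - <<'E'
from h import *
print(readout.sense())
for c in ["scene","side","wrist"]:
    cv2.imwrite(f"pics/{c}0.png",camera(c))
Z=dict(zero_key_top=.05,store_key_top=.05,paddle=.06,switch_box=.048,meter=.04)
for c in ["scene","side"]:
    o,_=ray(c,320,240);print(c,o)
    for n in Z:
        for r in models.trace(c,n)[:2]:
            v,u=np.nonzero(r["mask"]);print(c,n,round(r["confidence"],2),r["rect"],u.mean().round(1),v.mean().round(1),at(c,u.mean(),v.mean(),Z[n]).round(3))
E
```

```text
{'time': 0.0, 'joint_pos': array([ 1.06748644e+00,  4.94193229e-01,  1.34611440e+00,  3.31774791e-05,
        1.30251079e+00, -9.54880467e-02]), 'joint_velocities': array([ 0.00117957, -0.00113511,  0.00036209, -0.00124276,  0.00153055,
        0.00144037]), 'joint_efforts': array([-4.14297610e-03, -8.78815985e+01, -3.81859374e+01,  7.06482329e-02,
        5.28943003e-02, -1.07897140e-04]), 'ee_pos': array([0.24768493, 0.57342929, 0.22133769]), 'eef_rot': array([ 2.02505042e-01,  9.79281028e-01, -5.80897989e-04, -1.96047510e-04]), 'ft_force': array([ 0.03083739, -0.06885918,  0.50919164]), 'moment': array([-3.99836536e-03, -2.52730034e-03,  7.15154135e-05]), 'grasp_force': 0.0, 'finger_gap': 1.0019187914455305}
scene [ 1.27517532 -0.42530002  0.89913367]
scene zero_key_top 0.59 [380.5, 186.3, 381.9, 188.8] 381.4 187.9 [0.519 0.288]
scene store_key_top 0.54 [327.6, 190.5, 340.2, 197.8] 331.3 195.7 [0.476 0.151]
scene paddle 0.87 [200.7, 247.4, 228.4, 269.3] 214.9 256.2 [ 0.527 -0.212]
scene switch_box 0.6 [249.2, 337.2, 271.7, 352.6] 262.4 346.3 [ 0.792 -0.226]
scene switch_box 0.57 [186.6, 235.2, 248.7, 290.7] 216.2 264.2 [ 0.541 -0.216]
scene meter 0.77 [313.6, 184.0, 413.7, 239.1] 361.6 209.2 [0.554 0.197]
side [0.48988771 0.96238867 0.82821581]
side zero_key_top 0.58 [339.1, 318.2, 351.0, 324.9] 340.6 321.5 [0.514 0.293]
side zero_key_top 0.41 [359.4, 274.1, 368.2, 287.7] 361.7 281.5 [0.472 0.156]
side store_key_top 0.49 [359.5, 275.9, 368.3, 287.3] 361.9 281.4 [0.472 0.156]
side paddle 0.75 [344.0, 192.0, 363.3, 202.8] 351.3 197.4 [ 0.522 -0.21 ]
side switch_box 0.74 [329.4, 190.2, 373.1, 218.7] 351.5 205.2 [ 0.519 -0.184]
side switch_box 0.56 [336.6, 317.7, 344.4, 326.9] 340.3 322.0 [0.515 0.292]
side meter 0.81 [287.9, 249.8, 378.9, 347.6] 331.7 301.4 [0.541 0.224]
```

View pics/scene0.png

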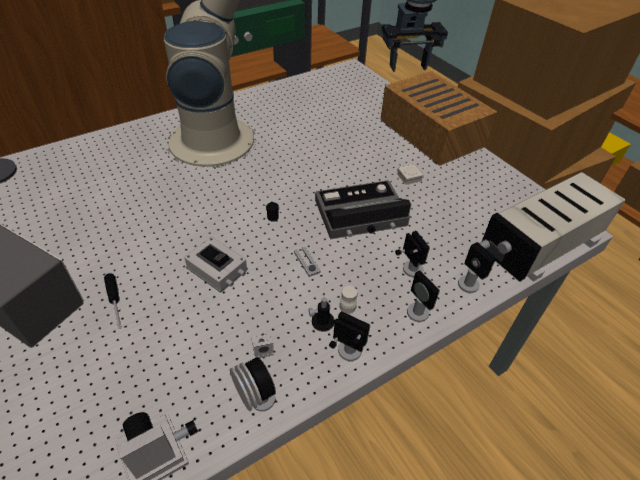

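View pics/side0.png

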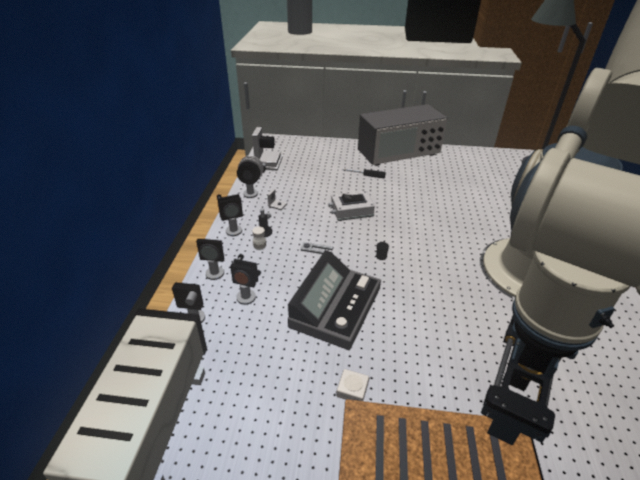

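Request:
arm_command(steps="0.03 -0.05 0.01 0;0.06 -0.1 0.02 0;0.09 -0.15 0.03 0;0.12 -0.2 0.03 0;0.14 -0.25 0.03 0;0.16 -0.3 0.03 0;0.18 -0.34 0.03 0;0.18 -0.34 0.03 0;0.18 -0.34 0.03 0", jaw=1)

```text
time: 1.78
ee_pos: [0.4278, 0.2339, 0.252]
eef_rot: [0.203, 0.979, 0.0, -0.0]
ft_force: [-0.5, -0.1, 0.4]
finger_gap: 0.048
grasp_force: 0.0
```

```bash
python3 - <<'E'
from h import *
s=readout.sense();print(s['time'],s['ee_pos'],s['eef_rot'],s['ft_force'],s['finger_gap'])
c="wrist";cv2.imwrite("pics/w1.png",camera(c))
print(ray(c,320,240))
for n,z in dict(zero_key_top=.05,store_key_top=.05,small_key1=.044,paddle=.06,ribbed_half=.06).items():
    for r in models.trace(c,n)[:2]:
        v,u=np.nonzero(r["mask"]);print(n,round(r["confidence"],2),r["rect"],u.mean().round(1),v.mean().round(1),at(c,u.mean(),v.mean(),z).round(4))
E
```

```text
1.775 [0.42780037 0.23391007 0.25198598] [ 2.02789747e-01  9.79222294e-01  1.28049314e-04 -3.11435291e-05] [-0.48807379 -0.0860984   0.41287463] 0.047656055289813946
(array([0.36496544, 0.26077879, 0.41233216]), array([ 0.23174527, -0.08875904, -0.96871872]))
zero_key_top 0.69 [388.5, 257.0, 413.8, 269.1] 399.3 262.9 [0.5069 0.2941]
small_key1 0.61 [307.5, 267.7, 314.9, 278.0] 314.8 275.1 [0.4858 0.2074]
small_key1 0.52 [346.3, 264.8, 356.7, 267.5] 350.4 267.7 [0.493  0.2448]
```

View pics/w1.png

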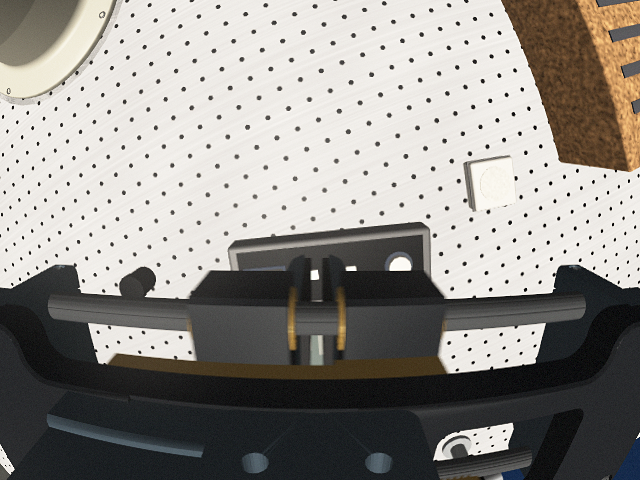

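Request:
arm_command(steps="0.05 0 0.01 0;0.1 0 0.02 0;0.15 -0.01 0.03 0;0.17 -0.01 0.03 0;0.17 -0.01 0.03 0;0.17 -0.01 0.03 0")

```text
time: 2.82
ee_pos: [0.5968, 0.2241, 0.2817]
eef_rot: [0.202, 0.979, -0.0, -0.0]
ft_force: [0.1, 0.4, -0.2]
finger_gap: 0.002
grasp_force: 0.0
```

```bash
cat > look.py <<'E'
from h import *
import sys
s=readout.sense();print(s['time'],s['ee_pos'],s['eef_rot'],s['ft_force'],s['finger_gap'])
c="wrist";cv2.imwrite(f"pics/{sys.argv[1]}.png",camera(c))
for n,z in dict(zero_key_top=.05,store_key_top=.05,small_key1=.044,paddle=.06,ribbed_half=.06,switch_box=.048,meter=.04).items():
    for r in models.trace(c,n)[:2]:
        v,u=np.nonzero(r["mask"]);print(n,round(r["confidence"],2),r["rect"],u.mean().round(1),v.mean().round(1),at(c,u.mean(),v.mean(),z).round(4))
E
python3 look.py w2
```

```text
2.825 [0.59678403 0.22407932 0.28166477] [ 2.02174201e-01  9.79349451e-01 -1.93833669e-04 -4.55459160e-04] [ 0.05739425  0.39211774 -0.18263247] 0.0015120029826450284
zero_key_top 0.86 [332.4, 103.0, 359.2, 125.9] 345.2 113.9 [0.5138 0.2922]
zero_key_top 0.57 [274.7, 117.4, 282.9, 127.0] 277.7 121.3 [0.493  0.2244]
store_key_top 0.68 [194.3, 119.2, 232.4, 141.9] 212.6 130.2 [0.4716 0.1569]
small_key1 0.67 [4.1, 262.2, 25.7, 286.0] 14.2 275.0 [ 0.4999 -0.2253]
small_key1 0.4 [273.6, 118.2, 284.5, 128.4] 278.0 121.4 [0.493  0.2242]
paddle 0.58 [5.9, 264.0, 24.4, 285.1] 14.0 275.3 [ 0.5017 -0.207 ]
ribbed_half 0.82 [6.0, 262.9, 25.8, 287.9] 14.5 275.2 [ 0.502  -0.2058]
switch_box 0.75 [3.6, 225.4, 55.1, 289.1] 22.6 259.2 [ 0.4883 -0.1855]
meter 0.77 [179.0, 78.7, 390.2, 249.0] 284.7 164.3 [0.5388 0.2116]
```

View pics/w2.png

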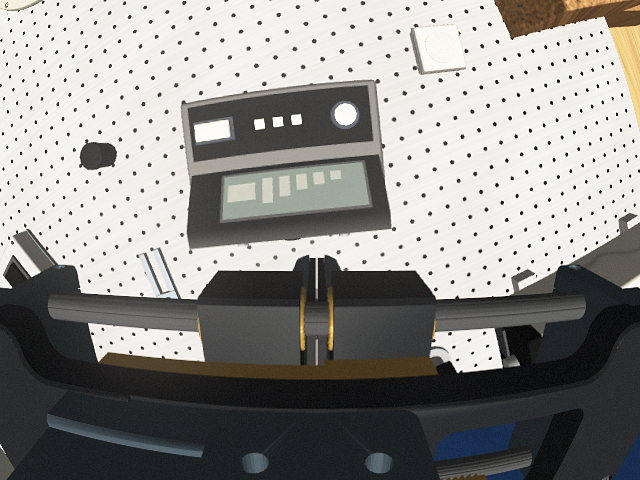

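The meter is fully visible: round zero key at pixel (345,114), bar key at (213,130), spacing 142 mm vs 144 mm expected. Next, the box.

Request:
arm_command(steps="0 -0.06 0 0;0 -0.12 0 0;0 -0.18 0 0;0 -0.24 0 0;0 -0.3 0 0;0 -0.36 0 0;0 -0.41 0 0;0.01 -0.43 -0.04 0;0.01 -0.43 -0.04 0;0.01 -0.43 -0.04 0")

```text
time: 4.47
ee_pos: [0.608, -0.2057, 0.2427]
eef_rot: [0.202, 0.979, 0.0, 0.0]
ft_force: [-0.5, -0.4, 0.5]
finger_gap: 0.005
grasp_force: 0.0
```

```bash
python3 look.py w3
```

```text
4.475 [ 0.6079785  -0.20565204  0.24270652] [2.02318080e-01 9.79319848e-01 5.92331847e-05 1.62709373e-04] [-0.48451705 -0.41321409  0.51516687] 0.0048469983192820235
zero_key_top 0.69 [627.4, 4.1, 640.0, 21.8] 633.6 12.8 [0.5132 0.2821]
store_key_top 0.39 [552.7, 0.0, 575.8, 7.8] 563.3 1.1 [0.4826 0.1545]
small_key1 0.72 [238.5, 100.5, 309.6, 170.6] 273.9 134.7 [ 0.5186 -0.2117]
small_key1 0.63 [596.7, 3.5, 600.6, 9.6] 597.3 3.3 [0.4918 0.2194]
paddle 0.87 [242.1, 100.2, 309.5, 171.9] 274.1 135.4 [ 0.5204 -0.2104]
paddle 0.38 [515.6, 1.3, 639.6, 108.9] 582.6 48.8 [0.5424 0.1445]
ribbed_half 0.9 [241.3, 97.1, 311.3, 170.5] 274.1 135.3 [ 0.5202 -0.2105]
switch_box 0.64 [204.5, 59.6, 352.2, 208.4] 277.0 136.6 [ 0.5215 -0.2095]
meter 0.83 [517.2, 0.0, 640.0, 112.0] 582.4 49.1 [0.5423 0.1622]
meter 0.49 [582.1, 0.0, 586.7, 3.8] 586.4 1.8 [0.4868 0.2031]
```

View pics/w3.png

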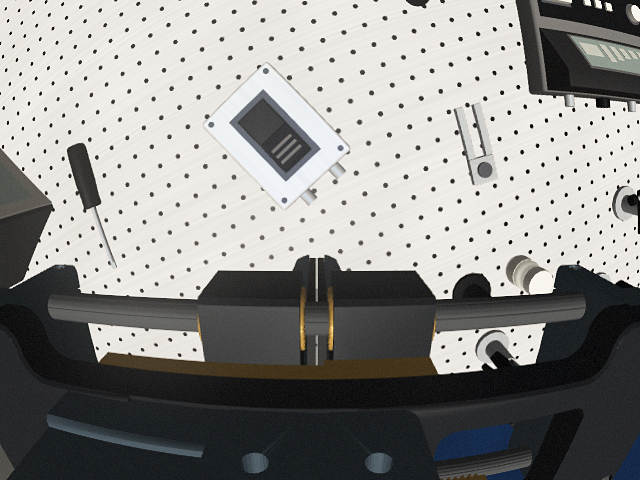

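The box shows clearly: lid corners at about (266,62), (350,148), (287,209), (205,125). The ribs are on the lower-right half at (287,149).

```bash
python3 - <<'E'
from h import *
g=cv2.imread("pics/w3.png")
m=(cv2.cvtColor(g,cv2.COLOR_BGR2HSV)[...,2]<130).astype(np.uint8)
c=[at("wrist",*p,.048) for p in [(266,62),(350,148),(287,209),(205,125)]]
print(np.round(c,4), [np.linalg.norm(c[i]-c[i-1]).round(4) for i in range(4)], np.mean(c,0))
d=(c[1]-c[0]+c[2]-c[3]);d/=np.linalg.norm(d);print("x dir",d,np.degrees(np.arctan2(d[1],d[0])))
rib=at("wrist",287,149,.064);print("rib",rib)
r=models.trace("wrist","paddle")[0]; 
v,u=np.nonzero(r["mask"]);p=np.array([at("wrist",a,b,.058) for a,b in zip(u,v)])
print(cv2.minAreaRect((p*1000).astype(np.float32)))
ctr=at("wrist",275,135,.054);print(ctr)
for k in (.02,-.02): print((np.mean(c,0)+k*d).round(4), proj("wrist",[*(np.mean(c,0)+k*d),.061]))
E
```

```text
[[ 0.4499 -0.1903]
 [ 0.5589 -0.1505]
 [ 0.5892 -0.2292]
 [ 0.4806 -0.269 ]] [np.float64(0.0845), np.float64(0.116), np.float64(0.0843), np.float64(0.1157)] [ 0.51964291 -0.20976137]
x dir [0.93914191 0.34352944] 20.09205319937733
rib [ 0.53661732 -0.20452741]
((519.576171875, -211.10787963867188), (67.04771423339844, 32.75901412963867), 19.543811798095703)
[ 0.51961052 -0.21026002]
[ 0.5384 -0.2029] (np.float64(289.77116232996224), np.float64(150.10133115932382))
[ 0.5009 -0.2166] (np.float64(259.6750738528652), np.float64(119.30126957497377))
```

Request:
arm_command(steps="-0.02 0.001 -0.03 -10;-0.04 0.002 -0.06 -20;-0.055 0.003 -0.09 -30;-0.068 0.003 -0.11 -40;-0.068 0.003 -0.13 -46.5;-0.068 0.003 -0.15 -46.5;-0.068 0.003 -0.158 -46.5;-0.068 0.003 -0.158 -46.5")

```text
time: 5.92
ee_pos: [0.5398, -0.2032, 0.0838]
eef_rot: [0.573, 0.82, -0.0, -0.0]
ft_force: [-0.8, 0.3, 0.3]
finger_gap: 0.006
grasp_force: 0.0
```

```bash
python3 - <<'E'
from h import *
s=readout.sense();print(s['time'],s['ee_pos'],s['eef_rot'],s['ft_force'])
cv2.imwrite("pics/w4.png",camera("wrist"))
a=camera("side")[150:260,290:430];cv2.imwrite("pics/s4.png",cv2.resize(a,None,fx=4,fy=4,interpolation=2))
E
```

```text
5.925 [ 0.53981621 -0.20317402  0.08382131] [ 5.72505931e-01  8.19900531e-01 -5.02978790e-05 -2.74625593e-04] [-0.84395542  0.25627551  0.26379149]
```

View pics/w4.png

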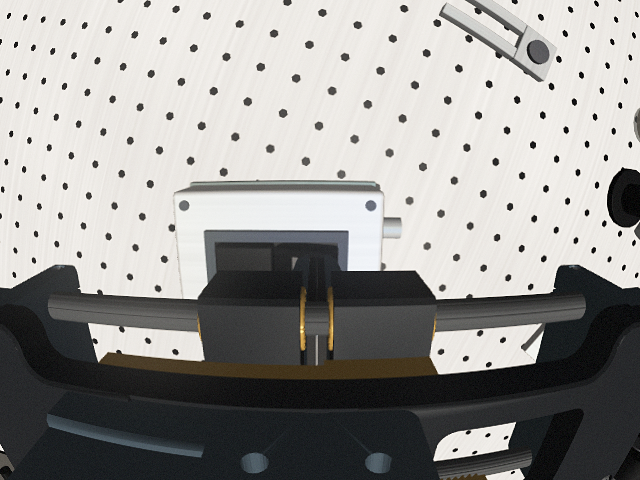

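View pics/s4.png

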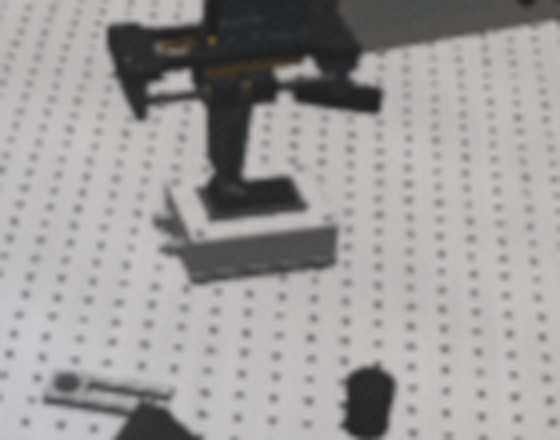

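Gripper is square to the box, with closed fingertips over the ribbed half. Pressing in small steps.

Request:
arm_command(steps="0 0 -0.003 0;0 0 -0.006 0;0 0 -0.009 0;0 0 -0.011 0;0 0 -0.013 0;0 0 -0.014 0;0 0 -0.014 0")

```text
time: 6.9
ee_pos: [0.5399, -0.2033, 0.0699]
eef_rot: [0.573, 0.82, -0.0, -0.0]
ft_force: [0.7, -0.2, 1.4]
finger_gap: 0.006
grasp_force: 0.7
```

Request:
arm_command(steps="0 0 -0.001 0;0 0 -0.002 0;0 0 -0.003 0;0 0 -0.003 0")

```text
time: 7.4
ee_pos: [0.5399, -0.2033, 0.0668]
eef_rot: [0.573, 0.82, -0.0, -0.0]
ft_force: [1.4, 0.6, 0.8]
finger_gap: 0.005
grasp_force: 0.8
```

Request:
arm_command(steps="0 0 -0.001 0;0 0 -0.001 0")

```text
time: 7.65
ee_pos: [0.5398, -0.2032, 0.0658]
eef_rot: [0.573, 0.82, -0.0, -0.0]
ft_force: [0.6, 0.6, 1.6]
finger_gap: 0.005
grasp_force: 0.8
```

Request:
arm_command(steps="0 0 -0.001 0;0 0 -0.001 0")

```text
time: 7.9
ee_pos: [0.5399, -0.2032, 0.0649]
eef_rot: [0.573, 0.82, 0.0, 0.0]
ft_force: [1.6, 0.7, 3.4]
finger_gap: 0.005
grasp_force: 1.8
```

Request:
arm_command(steps="0 0 -0.001 0;0 0 -0.001 0")

```text
time: 8.15
ee_pos: [0.5399, -0.2033, 0.064]
eef_rot: [0.573, 0.82, 0.0, 0.0]
ft_force: [0.3, 0.3, 7.7]
finger_gap: 0.001
grasp_force: 3.1
```

At the stop (7.7 N). Lift clear and check the paddle.

Request:
arm_command(steps="0 0 0.003 0;0 0 0.02 0;0.01 0.004 0.07 0;0.05 0 0.12 0;0.1 0 0.17 0;0.1 0 0.17 0;0.1 0 0.17 0")

```text
time: 9.02
ee_pos: [0.6395, -0.2031, 0.2342]
eef_rot: [0.572, 0.82, -0.0, -0.0]
ft_force: [0.1, -0.1, -0.8]
finger_gap: 0.007
grasp_force: 0.0
```

```bash
python3 - <<'E'
from h import *
s=readout.sense();print(s['time'],s['ee_pos'],s['ft_force'])
im=camera("wrist");r=models.trace("wrist","paddle")[0]["rect"];print(r)
x,y=int(np.mean(r[::2])),int(np.mean(r[1::2]));y0=max(0,y-75);x0=max(0,x-100)
a=im[y0:y0+150,x0:x0+200]
g=np.vstack([cv2.resize(a,(600,300)) if 0 else cv2.resize(a,None,fx=4,fy=4,interpolation=2)]);print(g.shape)
cv2.imwrite("pics/w5.png",g)
E
```

```text
9.025 [ 0.63952023 -0.20306956  0.2341528 ] [ 0.13335637 -0.08523134 -0.76444265]
[162.1, 167.9, 230.7, 205.8]
(600, 800, 3)
```

View pics/w5.png

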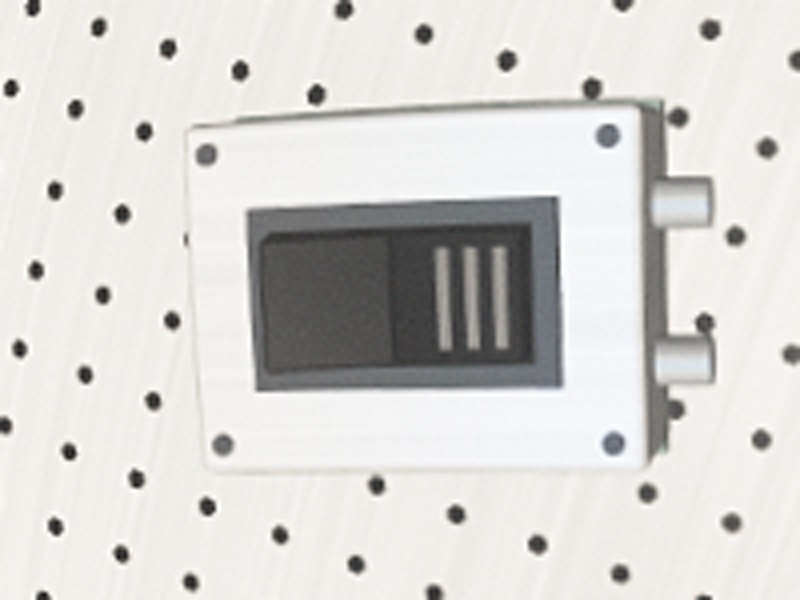

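```bash
python3 - <<'E'
from h import *
d=np.array([.9391,.3435]);c=np.array([.5197,-.2100])
x,y=int((162.1+230.7)/2)-100,int((167.9+205.8)/2)-75
def P(k,z): 
    p=np.array(proj("wrist",[*(c+k*d),z]));return ((p-[x,y])*4).round(0)
print("lid ends",P(-.06,.048),P(.06,.048))
for n,zl,zr in [("closed",.068,.058),("open",.058,.068)]: print(n,P(-.032,zl),P(0,.058),P(.032,zr),"rib",P(.02,zr-.004 if zr>.06 else .059))
E
```

```text
lid ends [190. 305.] [653. 291.]
closed [257. 310.] [397. 301.] [527. 298.] rib [477. 299.]
open [274. 305.] [397. 301.] [517. 302.] rib [471. 301.]
```

The paddle edges (258, 392, 533) match the closed model, so the shutter is shut. Now the zero key.

Request:
arm_command(steps="-0.015 0.06 0 0;-0.03 0.12 0 0;-0.045 0.18 0 0;-0.06 0.24 0 0;-0.075 0.3 0 0;-0.09 0.36 0 0;-0.105 0.42 0 0;-0.12 0.475 0 0;-0.125 0.495 -0.03 0;-0.125 0.495 -0.03 0")

```text
time: 10.38
ee_pos: [0.5121, 0.2916, 0.2013]
eef_rot: [0.572, 0.82, -0.003, -0.002]
ft_force: [-0.8, 0.0, 0.5]
finger_gap: 0.004
grasp_force: 0.0
```

Request:
arm_command(steps="0 0 -0.05 0;0 0 -0.1 0;0 0 -0.12 0;0 0 -0.13 0;0 0 -0.13 0")

```text
time: 11.0
ee_pos: [0.515, 0.291, 0.0742]
eef_rot: [0.573, 0.82, -0.0, -0.0]
ft_force: [-0.3, -0.4, 0.9]
finger_gap: 0.003
grasp_force: 0.0
```

```bash
python3 - <<'E'
from h import *
s=readout.sense();print(s['time'],s['ee_pos'],s['ft_force'])
a=camera("side")[240:360,270:430];b=camera("wrist")
cv2.imwrite("pics/k.png",np.vstack([cv2.resize(a,(400,300),interpolation=2),cv2.resize(b,(400,300))]))
E
```

```text
11.0 [0.51504969 0.29097015 0.07420923] [-0.31560356 -0.35200954  0.87831093]
```

View pics/k.png

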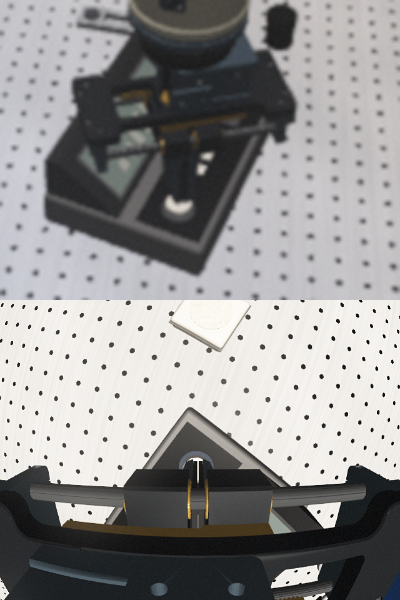

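Fingertips sit over the round key with clearance to the small keys and the display.

Request:
arm_command(steps="0 0 -0.006 0;0 0 -0.011 0;0 0 -0.014 0;0 0 -0.016 0;0 0 -0.018 0;0 0 -0.018 0")

```text
time: 11.85
ee_pos: [0.5147, 0.2917, 0.0559]
eef_rot: [0.573, 0.82, -0.0, -0.0]
ft_force: [-1.1, -0.1, 4.6]
finger_gap: 0.007
grasp_force: 1.8
```

Request:
arm_command(steps="0 0 -0.001 0;0 0 -0.002 0;0 0 -0.002 0;0 0 -0.002 0")

```text
time: 12.35
ee_pos: [0.5148, 0.2917, 0.054]
eef_rot: [0.573, 0.82, -0.0, -0.0]
ft_force: [-2.4, -0.3, 5.7]
finger_gap: 0.004
grasp_force: 2.8
```

Request:
arm_command(steps="0 0 -0.001 0;0 0 -0.001 0;0 0 -0.001 0")

```text
time: 12.72
ee_pos: [0.5148, 0.2918, 0.0531]
eef_rot: [0.573, 0.82, -0.0, -0.0]
ft_force: [-3.3, -0.2, 7.1]
finger_gap: -0.001
grasp_force: 3.4
```

Request:
arm_command(steps="0 0 0.004 0;0 0 0.012 0;0 0 0.05 0;0 0 0.1 0;0 0 0.14 0;0 0 0.14 0")

```text
time: 13.48
ee_pos: [0.5166, 0.2925, 0.1964]
eef_rot: [0.573, 0.82, 0.003, 0.002]
ft_force: [0.2, 0.4, -0.2]
finger_gap: -0.001
grasp_force: 0.0
```

Request:
arm_command(steps="0 -0.06 0 0;0 -0.12 0 0;0 -0.18 0 0;0 -0.24 0 0;0 -0.3 0 0;-0.005 -0.36 0 0;-0.01 -0.42 0 0;-0.015 -0.48 0 0;-0.016 -0.509 -0.03 0;-0.016 -0.509 -0.03 0")

```text
time: 14.72
ee_pos: [0.4973, -0.2185, 0.1605]
eef_rot: [0.574, 0.819, -0.0, -0.002]
ft_force: [-0.5, 1.0, -0.2]
finger_gap: 0.004
grasp_force: 0.0
```

Request:
arm_command(steps="0 0 -0.03 0;0 0 -0.06 0;0 0 -0.075 0;0 0 -0.08 0;0 0 -0.08 0")

```text
time: 15.35
ee_pos: [0.4992, -0.2171, 0.0834]
eef_rot: [0.572, 0.82, 0.0, 0.0]
ft_force: [-1.1, 1.1, 1.3]
finger_gap: 0.006
grasp_force: 0.0
```

Request:
arm_command(steps="0 0 -0.003 0;0 0 -0.006 0;0 0 -0.009 0;0 0 -0.011 0;0 0 -0.013 0;0 0 -0.014 0;0 0 -0.014 0")

```text
time: 16.23
ee_pos: [0.4988, -0.2173, 0.0688]
eef_rot: [0.573, 0.82, -0.0, -0.0]
ft_force: [-1.3, -0.2, 2.1]
finger_gap: 0.005
grasp_force: 0.8
```

Smooth half has no ribs: level at TCP ≈ 0.066, and I expect the stop force just below that.

Request:
arm_command(steps="0 0 -0.001 0;0 0 -0.002 0;0 0 -0.003 0;0 0 -0.004 0;0 0 -0.004 0")

```text
time: 16.85
ee_pos: [0.4988, -0.2173, 0.0649]
eef_rot: [0.573, 0.82, -0.0, -0.0]
ft_force: [-3.0, -0.3, 4.2]
finger_gap: 0.009
grasp_force: 1.9
```

Request:
arm_command(steps="0 0 -0.001 0;0 0 -0.001 0")

```text
time: 17.1
ee_pos: [0.4988, -0.2172, 0.064]
eef_rot: [0.573, 0.82, -0.0, -0.0]
ft_force: [-3.2, -0.3, 6.0]
finger_gap: 0.007
grasp_force: 3.2
```

Request:
arm_command(steps="0 0 -0.001 0;0 0 -0.001 0")

```text
time: 17.35
ee_pos: [0.4989, -0.2173, 0.0631]
eef_rot: [0.573, 0.82, -0.0, 0.0]
ft_force: [-3.1, 0.2, 9.2]
finger_gap: 0.003
grasp_force: 4.4
```

Request:
arm_command(steps="0 0 0.003 0;0 0 0.02 0;0.01 0.004 0.07 0;0.06 0 0.12 0;0.12 0 0.17 0;0.14 0.014 0.17 0;0.14 0.014 0.17 0;0.14 0.014 0.17 0")

```text
time: 18.35
ee_pos: [0.6383, -0.2031, 0.2321]
eef_rot: [0.572, 0.82, -0.0, -0.001]
ft_force: [0.7, 0.5, -0.1]
finger_gap: 0.004
grasp_force: 0.0
```

```bash
python3 - <<'E'
from h import *
s=readout.sense();print(s['time'],s['ee_pos'],s['ft_force'])
im=camera("wrist");r=models.trace("wrist","paddle")[0]["rect"]
x,y=int(np.mean(r[::2]))-100,max(0,int(np.mean(r[1::2]))-75)
cv2.imwrite("pics/w6.png",cv2.resize(im[y:y+150,x:x+200],None,fx=4,fy=4,interpolation=2))
d=np.array([.9391,.3435]);c=np.array([.5197,-.2100])
def P(k,z): return ((np.array(proj("wrist",[*(c+k*d),z]))-[x,y])*4).round(0)
print("lid ends",P(-.06,.048),P(.06,.048))
for n,zl,zr in [("closed",.068,.058),("open",.058,.068)]: print(n,P(-.032,zl),P(0,.058),P(.032,zr))
E
```

```text
18.35 [ 0.63826798 -0.20305151  0.23212884] [ 0.69008165  0.52984369 -0.07941194]
lid ends [182. 300.] [646. 286.]
closed [249. 305.] [389. 296.] [520. 292.]
open [266. 300.] [389. 296.] [510. 297.]
```

View pics/w6.png

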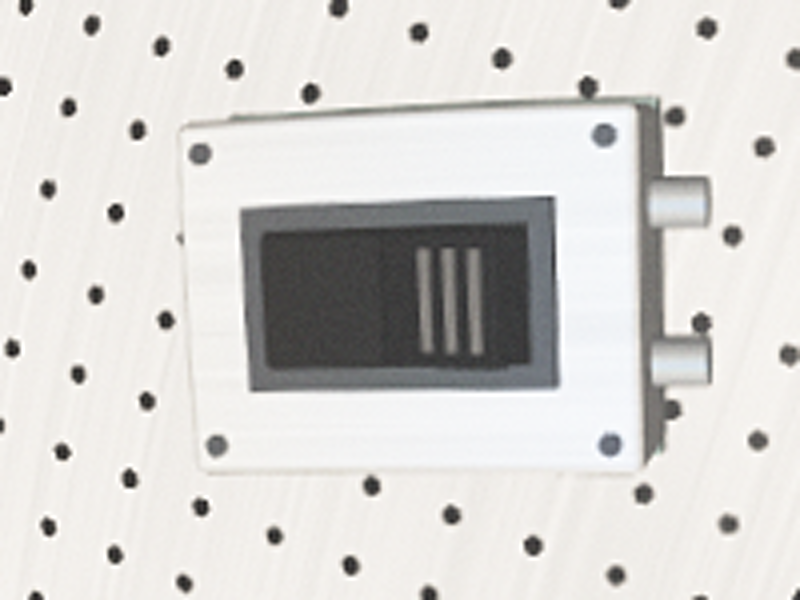

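Left edge at 265 and ribs shifted left: the shutter is open again and the box hasn't moved. Now the store key.

Request:
arm_command(steps="-0.03 0.055 0 0;-0.06 0.11 0 0;-0.085 0.165 0 0;-0.11 0.22 0 0;-0.135 0.275 0 0;-0.155 0.33 0 0;-0.167 0.36 0 0;-0.167 0.36 -0.03 0;-0.167 0.36 -0.03 0")

```text
time: 19.58
ee_pos: [0.4701, 0.1563, 0.2016]
eef_rot: [0.573, 0.82, -0.001, -0.001]
ft_force: [0.4, 0.1, 0.9]
finger_gap: 0.005
grasp_force: 0.0
```

Request:
arm_command(steps="0 0 -0.05 0;0 0 -0.1 0;0 0 -0.12 0;0 0 -0.13 0;0 0 -0.13 0")

```text
time: 20.2
ee_pos: [0.4722, 0.1564, 0.0733]
eef_rot: [0.573, 0.82, 0.0, 0.0]
ft_force: [0.2, -0.0, -0.7]
finger_gap: 0.005
grasp_force: 0.0
```

```bash
python3 - <<'E'
from h import *
s=readout.sense();print(s['time'],s['ee_pos'],s['ft_force'])
a=camera("side")[240:360,270:430];b=camera("wrist")
cv2.imwrite("pics/k2.png",np.vstack([cv2.resize(a,(400,300),interpolation=2),cv2.resize(b,(400,300))]))
E
```

```text
20.2 [0.47218615 0.15640378 0.07330423] [ 0.16073337 -0.01651912 -0.67777824]
```

View pics/k2.png

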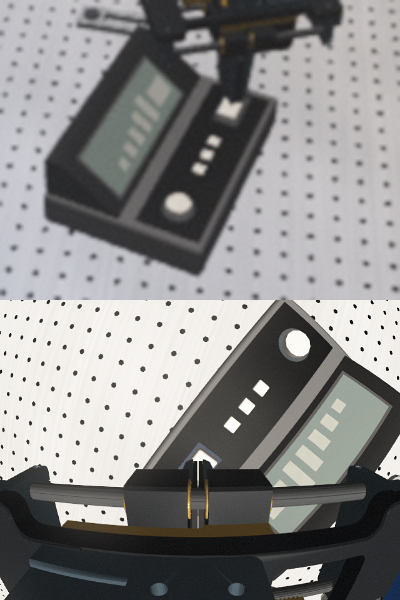

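Fingers are over the bar key, clear of the small keys, and the zero key is back up.

Request:
arm_command(steps="0 0 -0.006 0;0 0 -0.011 0;0 0 -0.014 0;0 0 -0.016 0;0 0 -0.018 0;0 0 -0.019 0;0 0 -0.019 0")

```text
time: 21.18
ee_pos: [0.4718, 0.1568, 0.054]
eef_rot: [0.573, 0.82, -0.0, -0.0]
ft_force: [-2.0, 0.9, 5.0]
finger_gap: 0.002
grasp_force: 2.9
```

Request:
arm_command(steps="0 0 -0.001 0;0 0 -0.001 0;0 0 -0.001 0")

```text
time: 21.55
ee_pos: [0.4718, 0.1568, 0.053]
eef_rot: [0.573, 0.82, -0.0, -0.0]
ft_force: [-2.0, -0.7, 6.7]
finger_gap: 0.009
grasp_force: 3.4
```

Request:
arm_command(steps="0 0 0.004 0;0 0 0.012 0;0 0 0.05 0;0 0 0.1 0;0 0 0.15 0;0 0 0.15 0;0 0 0.15 0;0 0 0.15 0")

```text
time: 22.55
ee_pos: [0.4712, 0.1566, 0.2019]
eef_rot: [0.573, 0.82, -0.001, -0.001]
ft_force: [-0.0, -1.0, 0.2]
finger_gap: 0.003
grasp_force: 0.0
```

```bash
python3 - <<'E'
from h import *
s=readout.sense();print(s['time'],s['ee_pos'],s['ft_force'])
print(ctrl.hand_in())
E
```

```text
22.55 [0.47120248 0.1565771  0.20193623] [-0.00453066 -1.03033857  0.20475849]
the job is handed in; nothing more can be done
None
```

I pressed all four in order (shutter closed, zero key, shutter open, store key) with readings of at most about 9 N, lifted the arm clear and handed the job in at 22.6 s; no verdict was returned, and I didn't re-image the store key after its release.

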